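Roll the vial caddy past the reader and load it in the dock

ROBOT

A 7-joint arm with a two-finger parallel gripper is mounted at the origin on the work surface. World frame = base frame: x ahead of the robot, y to its left, z up, the work surface at z = 0. Lengths are in m, angles in rad, forces in N, time in s.
With the tool pointing down it reaches from about 0.35 to 0.9 m from the base axis. Payload 7.2 kg.
Tool frame: the origin (TCP) lies on the centre line of the jaws, within the pads' length; the fingertips stand robot.tip_extent ahead of it and the grasp point (between the pads) lies 6 mm ahead of it (robot.tip_extent is the distance from the TCP to the fingertips, in m); z points along the fingers, y is the direction in which the jaws open and shut (so a half turn about z gives the same grasp; the last joint's range is limited). The gripper opens to 88 mm and grips with 3 to 60 N. Pads are 20 mm wide; open, the fingers measure 115 mm over their backs; the gripper's body (75 mm by 178 mm) begins 61 mm behind the grasp point.
Start: joints at [-1.333, 0.411, -0.013, 1.596, 0.006, 1.134, -0.082], TCP at [0.188, 0.596, 0.248] pointing down, gripper open.
Joint ranges: [-2.95, 2.95], [-0.29, 1.99], [-1.47, 1.44], [0.14, 2.54], [-1.03, 4.17], [0.13, 1.85], [-2.86, 2.86]. Speed limits (rad/s): [2.39, 2.39, 3.01, 3.01, 3.14, 3.14, 3.14].

INTERFACE

Orientations are given as a unit quaternion [w, x, y, z].
In Python, from rig import robot gives the robot as it stands.
- The arm moves only by the tool drive_tool, never from a script. Its argument "rows" is a list of rows, each a list of 2 entries, a list of its own where there are three numbers: the shift along the world's x, y, z in mm, then the turn, a rotation vector about the world's x, y, z in degrees. In form: [[[x, y, z], [rx, ry, rz]], ...]. A call has exactly 5 rows; each row is the pose to reach, as a shift and turn from the pose commanded when the call began; what a row does not reach only later rows make up. A row lasts 1/10 s, in which the tool goes at most 50 mm and 8.59 degrees, less where a joint would pass 70% of its speed; a pose out of reach is approached as far as the arm can. A call with a gripper value outside its range is refused whole. "jaw" is the finger opening in mm, from 0 to 87.8, set as the call begins (left out, the last holds). The fingers move at their own pace and stop on an object; the grip force is fixed at half the most. Time passes only in rows, so rows that repeat a pose let the fingers close, or fill a call up. It gives the time, the measured TCP pose, the force and the opening at its end, in the units of the state.
- robot.observe(): the state, without advancing time (a new reading comes with each control period).
- robot.capture(name): name is "side" or "top"; returns (picture, depth): 480x640x3 uint8, blue, green, red; 480x640 float32, m along the optical axis (not along the pixel's ray), 0 where there is no reading.
- robot.calibration(name): a dict with "fx", "fy", "cx", "cy" (pixels), "R" (3x3) and "t" (3): a world point X has camera coordinates R X + t. Camera axes: x right, y down, z forward; pixel columns grow to the right and rows downward; lengths in m; the calibration is good to about 2 mm. A picture is of the moment at which its call begins. calibration takes no time and is no camera call.
- robot.sign_off(): hands the job in, once; it reports no verdict.
Trained networks look in the newest picture that a camera, given by its name, has taken for a name from the list of things; names that differ only in an ending like _2 or _b are one class to them, and where a whole thing is asked for, a point or a joint stands for the part that bears it (a point fixed in the world has none). Each returns a list of dicts, best first, with "score" (0 to 1); they miss things now and then, are a little off and sometimes report something else, mostly with a low value. They report only what shows in the picture. A call takes as long as a camera call. They do not tell look-alikes from the thing itself.
- robot.spot_in(query, camera): "rect" ([left, top, right, bottom] as shares, 0 to 1, of the picture: columns of its width, rows of its height, round what is visible of it).
- robot.pinpoint(query, camera): "position" ([column, row] as shares, 0 to 1, of the picture: columns of its width, rows of its height: a listed point, or the origin of a listed thing).
The state is a dict: "time": time; "joints": joint angles; "qd": joint speeds; "tau": joint torques, N m; "tool_pos": TCP position; "tcp_rot": TCP orientation; "wrist_force": force on the tool from outside, world axes, zero at the start; "wrist_torque": the same for the moment, N m; "width": opening from 0.0 (shut) to 1.0 (fully open).
Only numpy, scipy, OpenCV 4.12 (cv2) and the standard library are available. Lean on these libraries where they do the work, as an engineer would, in place of code of your own. Each camera call takes 0.05 s, during which the arm holds its last target.

TASK

Lift the blue vial caddy out of its white cradle and set it down on the green rollers at the near end of the roller lane, lengthways along the lane, and let go of it. Roll it along the rollers, past the reader, right up to the red end stop and leave it standing there by itself. Then take it by its two narrow end faces, lift it off and seat it flat and upright between the orange cheeks of the dock, never tipping the caddy and leaving the other things on the bench where they are.

Things in the scene. Friction and masses are not known exactly. Their poses are not given: they have to be found in the camera images.
- caddy_mid (a point): Blue plastic caddy with six amber, black-capped vials (fixed in it): a rigid box 62 mm long (its x), 48 mm wide (its y), 66 mm high, the caps 4 mm higher; 0.2 to 0.45 kg. This point is its centre, 33 mm above its underside; z up. It starts standing in the cradle, x along the cradle's x. Half a turn either way round makes no difference.
- cradle: Fixed white cradle, left or right of the lane. Origin: centre of its underside, on the table; floor 8 mm above. Cheeks at its x ends (inner faces x = +-33.5 mm, 6 mm thick, 44 mm wide, tops 72 mm above the table) cover the caddy's ends: here it can only be taken by its long faces (closing along y, 48 mm), where only lips 4 mm high stand.
- lane: Fixed roller lane, 300 mm long (x), 86 mm wide. Origin: centre of its underside, on the table; +x points away from the robot, to the red stop. 14 free rollers lie across it, 20 mm apart, x = -130 to +130 mm, tops 38 mm above the table. Side rails, inner faces y = +-29, outer +-37 mm, rise 7 mm above the rollers. Rolling takes under 1 N; the lane is level.
- lane_start (a point): Middle of the green rollers (the four nearest the robot), at lane x = -100 mm, on the roller tops (38 mm above the table): the caddy's underside is to be centred here, its length along the lane.
- lane_stop (a point): Middle of the red end stop's face, at lane x = +135 mm, at roller-top height. The stop is 14 mm thick, 58 mm wide and only 10 mm higher than the rollers; fingers pass above it. The caddy against it has its centre at lane x = +104 mm.
- reader (a point): Top centre of the white reader head beside the lane, 88 mm above the table; the head is 45 mm along the lane and 24 mm thick, from lane y = +72 to +96 mm, at lane x = 0. An obstacle only: it needs no action but the caddy's passing.
- roller7 (a joint): Turn of the middle roller (lane x = +10 mm; radius 8 mm), rad: 0 at the start, grows as the caddy rolls over it towards the stop (up to about 8 rad for one passage).
- dock: Fixed dark dock with orange cheeks, 104 x 90 mm. Origin: centre of its underside, on the table; floor 8 mm above. Cheeks along x, 66 mm long, inner faces y = +-28 mm to 56 mm above the table, flaring to +-34 mm at 68 mm. Lips at x = +-35 mm, 5 mm high. The caddy sits inside, x along x, 4 mm play all round; no room for fingers at its long faces, so hold it by its x ends (62 mm).
- spare_caddy: Empty grey caddy of the same size as the blue one (62 x 48 x 66 mm), without vials; not to be moved. Origin: centre of its underside
- beaker: Empty glass beaker, 66 mm across, 85 mm high; not to be moved. Origin: centre of its underside
- flask: Round-bottomed glass flask in a cork ring, 100 mm across, 165 mm high; not to be moved. Origin: centre of its underside
- reagent_bottle: Amber bottle, 70 mm across, 150 mm high; not to be moved. Origin: centre of its underside
- salt_jar: White jar with a blue cap, 56 mm across, 75 mm high; not to be moved. Origin: centre of its underside
- spatula: Steel-bladed spatula lying flat, 170 mm long along its x; not to be moved
- tip_box: Closed green plastic box, 110 x 75 x 50 mm; not to be moved. Origin: centre of its underside
Not all that is in view belongs to the job. What is shaped like the part that bears caddy_mid but yellow is not meant. Leave any purple look-alike of the dock alone.

How it is judged:
On the way, in this order (a step that is already met when the one before it is completed fails the run):
1. the caddy stands on the green rollers at the near end of the lane, lengthways and let go (x of caddy_mid in the frame of lane between -0.13 and -0.07 m and y of caddy_mid in the frame of lane between -0.012 and 0.012 m and z of caddy_mid in the frame of lane between 0.066 and 0.076 m and angle between caddy_mid's own z axis and vertical below 0.08 rad and linear speed of caddy below 0.02 m/s and contact force between the fingers and caddy below 0.1 N and angle between the x axis of caddy_mid and the x axis of lane, either way round below 0.25 rad), for 0.2 s.
2. the caddy has rolled along the rollers (the middle roller was turned by it) and stands on them by itself within 6 mm of the end stop (x of caddy_mid in the frame of lane between 0.098 and 0.112 m and y of caddy_mid in the frame of lane between -0.012 and 0.012 m and z of caddy_mid in the frame of lane between 0.066 and 0.076 m and angle between caddy_mid's own z axis and vertical below 0.08 rad and linear speed of caddy below 0.02 m/s and contact force between the fingers and caddy below 0.1 N and value of joint roller7 above 3 rad), for 0.2 s.
At the end, for the whole second after the job is handed in: The caddy is seated on the dock's floor between the orange cheeks: centre within 8 mm of the dock's centre along and across, 37 to 45 mm above the table, upright within 0.08 rad, its length along the dock's within 0.2 rad, let go and at rest (x of caddy_mid in the frame of dock between -0.008 and 0.008 m and y of caddy_mid in the frame of dock between -0.008 and 0.008 m and z of caddy_mid in the frame of dock between 0.037 and 0.045 m and angle between caddy_mid's own z axis and vertical below 0.08 rad and linear speed of caddy below 0.02 m/s and contact force between the fingers and caddy below 0.1 N and angle between the x axis of caddy_mid and the x axis of dock, either way round below 0.2 rad); the robot touches nothing.
It fails at once if the caddy is tipped by more than 0.4 rad (angle between caddy_mid's own z axis and vertical above 0.4 rad).
It fails at once if another thing on the bench is moved by more than 30 mm (distance of any of spare_caddy, beaker, flask, reagent_bottle, salt_jar, spatula, tip_box from where it was at the start of the episode above 0.03 m).
It also fails if it takes over 72 s, if anything falls off the work surface, if the arm or the gripper's body presses on something with over 40 N, if the wrist force passes 120 N, or if a joint passes its speed limit or range.

## Working session

There is one attempt and no reset: what is moved stays moved. The work goes in short steps, Python scripts to look and compute and a tool call to move; the robot and the scene stay as the last step left them, time stands still between calls to the robot, and variables do not carry over. Pictures are saved under pics/ and viewed, and the job is handed in when it is done.

Besides the shell and the picture viewer there is one more tool, called after "Emit:" as a command line: name --argument value ..., lists and objects as JSON in quotes. drive_tool: Moves the arm, as the interface text tells. Its arguments: {"type":"object","properties":{"rows":{"type":"array","items":{"type":"array"}},"jaw":{"type":"number"}},"required":["rows"]}

```bash
ls; mkdir -p pics
cat > h.py <<'E'
import numpy as np, cv2
from rig import robot
def px(cam,u,v,d=None,z=None):
    c=robot.calibration(cam);R=np.array(c["R"]);t=np.array(c["t"])
    r=np.array([(u-c["cx"])/c["fx"],(v-c["cy"])/c["fy"],1.0])
    o=-R.T@t; w=R.T@r
    s=d if d is not None else (z-o[2])/w[2]
    return o+s*w
def proj(cam,X):
    c=robot.calibration(cam);p=np.array(c["R"])@np.array(X)+np.array(c["t"])
    return np.array([c["fx"]*p[0]/p[2]+c["cx"],c["fy"]*p[1]/p[2]+c["cy"]])
E
python3 - <<'E'
from h import *
s=robot.observe()
print(s)
print(robot.tip_extent)
for n in("top","side"):
    p,d=robot.capture(n); cv2.imwrite(f"pics/{n}0.png",p); np.save(f"pics/{n}0.npy",d); print(n,robot.calibration(n))
for n in("top","side"):
  for q in("caddy_mid","cradle","lane","lane_start","lane_stop","reader","dock"):
    print(n,q,[(round(r["score"],2),(np.array(r["position"])*[640,480]).round(1)) for r in robot.pinpoint(q,n)])
E
```

```text
pics
{'time': 0.0, 'joints': array([-1.33320105,  0.4118848 , -0.01270405,  1.59698356,  0.00557735,
        1.13425496, -0.08218554]), 'qd': array([ 1.56843213e-05,  1.45841728e-03,  6.63870612e-04, -1.59350399e-04,
        1.30618378e-04, -5.65192230e-04, -1.87787567e-03]), 'tau': array([ 3.36452867e-04, -5.87954307e+01,  6.41337689e-01, -2.91063112e+01,
       -5.39477100e-02,  1.83932029e-02,  1.45688009e-04]), 'tool_pos': array([0.18806244, 0.59559155, 0.24684322]), 'tcp_rot': array([-7.02731611e-05,  1.52291745e-01,  9.88335300e-01, -7.44398944e-04]), 'wrist_force': array([-0.32726852, -0.41136035, -0.07952202]), 'wrist_torque': array([-0.00645147, -0.0230865 ,  0.00110828]), 'width': 1.0003317496316795}
0.025
top {'fx': 590.2548934268941, 'fy': 590.2548934268941, 'cx': 322.3391949979309, 'cy': 249.18370630316875, 'R': array([[ 0.02475591, -0.99960324,  0.01343542],
       [-0.99677363, -0.02570781, -0.07603579],
       [ 0.07635101, -0.01150974, -0.99701457]]), 't': array([-0.01757092,  0.51417269,  1.49648269])}
side {'fx': 609.0877679175697, 'fy': 609.0877679175697, 'cx': 31
[... 473 characters left out ...]
3, 263.3])), (0.55, array([186.5, 187.9]))]
top lane_stop [(0.66, array([321.2, 171.9])), (0.41, array([475.8, 286.8])), (0.2, array([421.8, 265.5]))]
top reader [(0.85, array([286.5, 224. ]))]
top dock [(0.85, array([383.5, 330.1])), (0.79, array([422.5, 264.1]))]
side caddy_mid [(0.86, array([231.8, 204.1])), (0.71, array([278., 192.]))]
side cradle [(0.89, array([281.9, 205.7])), (0.43, array([409.1, 307.7]))]
side lane [(0.84, array([327.4, 261.5]))]
side lane_start [(0.7, array([328.8, 344.2])), (0.62, array([294.6, 257.8]))]
side lane_stop [(0.72, array([376. , 238.5]))]
side reader [(0.59, array([322.3, 218.4]))]
side dock [(0.88, array([327.7, 342.5])), (0.77, array([251.6, 327. ]))]
```

View pics/top0.png

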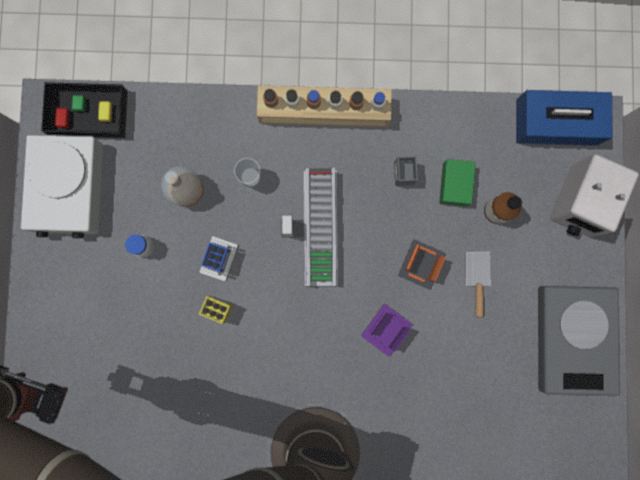

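View pics/side0.png

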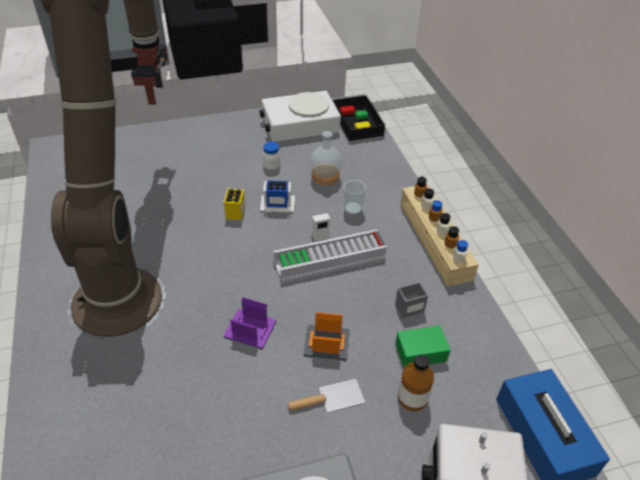

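Run:
```python
import cv2
a=cv2.imread("pics/top0.png")
cv2.imwrite("pics/c1.png",cv2.resize(a[150:350,170:470],None,fx=2.6,fy=2.6,interpolation=cv2.INTER_CUBIC))
```

```text
(no output)
```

View pics/c1.png

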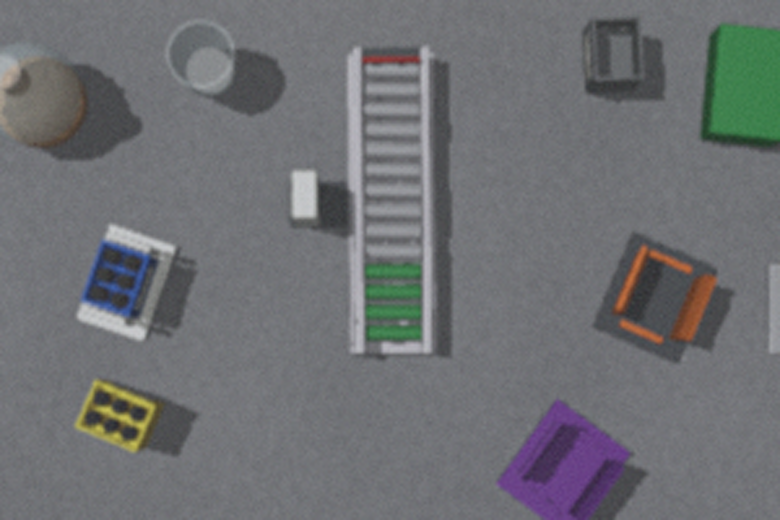

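The top view shows these candidates:
- **Caddy:** blue caddy in the white cradle at about (216,256). The yellow look-alike at (215,309) is rejected.
- **Dock:** orange-cheeked dock at (423,264). The purple look-alike at (387,330) is rejected.
- **Lane:** at (320,228), green end near the robot and red stop at (320,171).

The close crop confirms the blue caddy in the cradle. Next I'll get precise poses from colour and depth.

```bash
cat >> h.py <<'E'
def cloud(cam,p,d):
    c=robot.calibration(cam);R=np.array(c["R"]);t=np.array(c["t"])
    v,u=np.mgrid[0:480,0:640]
    P=np.stack([(u-c["cx"])/c["fx"]*d,(v-c["cy"])/c["fy"]*d,d],-1)
    W=(P-t)@R
    W[d==0]=np.nan
    return W
def rect(xy):
    (c,s,a)=cv2.minAreaRect((np.array(xy)*1000).astype(np.float32))
    return np.round(c,1),np.round(s,1),round(a,1)
E
python3 - <<'E'
from h import *
for n in("top","side"):
    p=cv2.imread(f"pics/{n}0.png");d=np.load(f"pics/{n}0.npy");W=cloud(n,p,d)
    hsv=cv2.cvtColor(p,cv2.COLOR_BGR2HSV);H,S,V=[hsv[...,i].astype(int) for i in range(3)]
    X,Y,Z=W[...,0],W[...,1],W[...,2]
    tb=(abs(Z)<.01);print(n,"table z",np.nanmedian(Z[tb]),np.nanstd(Z[tb]))
    def rep(k,m):
        m=m&np.isfinite(Z)
        if m.sum()<5: print(k,m.sum());return
        Q=W[m];print(k,len(Q),"z",np.percentile(Q[:,2],[5,50,95]).round(3),"med",np.median(Q[:,:2],0).round(4),rect(Q[:,:2]))
    near=lambda x,y,r:(np.hypot(X-x,Y-y)<r)
    # approximate centres
    a=px("top",216,256,z=.06);b=px("top",423,264,z=.03);l=px("top",320,228,z=.04)
    print(a,b,l)
    blue=(H>100)&(H<130)&(S>100)
    rep("blue top",near(a[0],a[1],.08)&blue&(Z>.055))
    rep("cradle>60 all",near(a[0],a[1],.075)&(Z>.06))
    rep("cradle all",near(a[0],a[1],.075)&(Z>.004))
    rep("cradle white",near(a[0],a[1],.075)&(S<40)&(V>150)&(Z>.003))
    org=(H<15)&(S>150)
    rep("orange",near(b[0],b[1],.08)&org)
    rep("orange>50",near(b[0],b[1],.08)&org&(Z>.05))
    rep("dock all",near(b[0],b[1],.08)&(Z>.004))
    lm=(abs(X-l[0])<.2)&(abs(Y-l[1])<.06)
    rep("lane all",lm&(Z>.02))
    rep("rails",lm&(Z>.041)&(Z<.052))
    rep("green",lm&(H>45)&(H<80)&(S>100)&(Z>.02))
    rep("red",lm&((H<8)|(H>172))&(S>100)&(Z>.02))
    rep("reader",near(l[0],l[1]+.085,.05)&(Z>.07))
E
```

```text
top table z 0.0002466930511793996 0.003504103091431304
[0.48750325 0.26039913 0.06      ] [ 0.48237592 -0.26223195  0.03      ] [0.56671186 0.00294102 0.04      ]
blue top 286 z [0.059 0.068 0.078] med [0.4859 0.2611] (array([485.1, 262.8]), array([49.1, 60.7]), 72.7)
cradle>60 all 581 z [0.062 0.073 0.081] med [0.4841 0.2622] (array([484.6, 262.8]), array([49.3, 79.2]), 72.2)
cradle all 1246 z [0.005 0.055 0.08 ] med [0.4825 0.2548] (array([486.1, 260. ]), array([145.3, 143.6]), 47.4)
cradle white 291 z [0.005 0.011 0.075] med [0.4541 0.2629] (array([485.5, 263. ]), array([ 68.6, 101.1]), 73.1)
orange 280 z [0.011 0.059 0.071] med [ 0.4795 -0.2826] (array([ 484.3, -262.2]), array([76.9, 81. ]), 68.7)
orange>50 183 z [0.054 0.066 0.072] med [ 0.4793 -0.2861] (array([ 483.5, -261.9]), array([76.9, 65.2]), 68.9)
dock all 1512 z [0.005 0.01  0.068] med [ 0.4808 -0.2627] (array([ 481.6, -263.5]), array([153. , 154.5]), 14.3)
lane all 2821 z [0.03  0.038 0.049] med [0.5768 0.0016] (array([5.717e+02, 4.000e-01]), array([300.4,  76.6]), 2.5)
rails 954 z [0.041 0.045 0.05 ] med [0.5907 0.004
[... 1114 characters left out ...]
 0.4888 -0.2401] (array([ 485. , -264.4]), array([78.9, 63.6]), 68.1)
dock all 1854 z [0.005 0.014 0.068] med [ 0.4838 -0.2642] (array([ 481.3, -266.8]), array([144.7, 155. ]), 65.9)
lane all 2704 z [0.024 0.039 0.049] med [ 0.5731 -0.0037] (array([572.8,  -2. ]), array([303.2,  89.2]), 1.9)
rails 970 z [0.041 0.045 0.05 ] med [ 0.5791 -0.0022] (array([572.9,   0.6]), array([303.3,  84. ]), 2.4)
green 264 z [0.032 0.038 0.042] med [0.4667 0.0033] (array([470.3,   5.5]), array([72., 54.]), 0.6)
red 43 z [0.04  0.048 0.054] med [0.7079 0.0043] (array([708.8,   8.6]), array([ 7.3, 55.1]), 3.8)
reader 181 z [0.072 0.086 0.093] med [0.5675 0.0766] (array([569. ,  82.6]), array([47.9, 32.1]), 2.8)
```

Run:
```python
from h import *
from scipy.optimize import least_squares
def fit(n):
    p=cv2.imread(f"pics/{n}0.png");d=np.load(f"pics/{n}0.npy");W=cloud(n,p,d)
    X,Y,Z=W[...,0],W[...,1],W[...,2]
    m=(abs(X-.572)<.16)&(abs(Y)<.06)&(Z>.042)&(Z<.050)&np.isfinite(Z)
    Q=W[m]
    out=[]
    for sg in(1,-1):
        q=Q[(sg*(Q[:,1]-.001-np.tan(np.radians(2.2))*(Q[:,0]-.572))>.025)]
        r=least_squares(lambda k:q[:,1]-k[0]-k[1]*(q[:,0]-.572),[0,0],loss="soft_l1",f_scale=.002).x
        out.append(r);print(n,sg,len(q),r[0],np.degrees(np.arctan(r[1])))
    print("x ext",np.percentile(Q[:,0],[0.5,99.5]))
for n in("top","side"):fit(n)
for q in("flask","salt_jar","spare_caddy","reagent_bottle","beaker"):
  for r in robot.pinpoint(q,"top")[:2]:
    u=np.array(r["position"])*[640,480];print(q,round(r["score"],2),u.round(),px("top",*u,z=0).round(3))
```

```text
top 1 291 0.03436989643861636 2.127880204260289
top -1 298 -0.031163705780315906 2.1724788482424935
x ext [0.42359302 0.71901603]
side 1 282 0.03260685476258484 2.068395334914364
side -1 330 -0.033656262872992095 2.0256803941624644
x ext [0.42380162 0.72138033]
flask 0.6 [188. 188.] [0.668 0.352 0.   ]
salt_jar 0.72 [144. 246.] [0.512 0.457 0.   ]
salt_jar 0.67 [495. 211.] [ 0.629 -0.456  0.   ]
spare_caddy 0.67 [402. 172.] [ 0.725 -0.211  0.   ]
reagent_bottle 0.77 [497. 213.] [ 0.624 -0.461  0.   ]
beaker 0.74 [253. 178.] [0.699 0.182 0.   ]
```

Emit:
drive_tool --rows '[[[40,-45,0],[0,0,0]],[[75,-85,0],[0,0,0]],[[110,-125,0],[0,0,0]],[[145,-165,0],[0,0,0]],[[180,-205,0],[0,0,0]]]' --jaw 87.8

```text
time: 1.55
tool_pos: [0.3542, 0.4066, 0.2479]
tcp_rot: [0.0, 0.152, 0.988, 0.0]
wrist_force: [0.6, -0.2, 1.2]
width: 1.0
```

Emit:
drive_tool --rows '[[[35,-39,0],[0,0,0]],[[70,-77,-10],[0,0,0]],[[100,-110,-40],[0,0,0]],[[117,-128,-70],[0,0,0]],[[117,-128,-90],[0,0,0]]]'

```text
time: 2.05
tool_pos: [0.4729, 0.2749, 0.1559]
tcp_rot: [0.0, 0.156, 0.988, -0.001]
wrist_force: [-1.6, 0.2, 0.0]
width: 0.999
```

Run:
```python
from h import *
print(robot.observe()["tool_pos"])
p,d=robot.capture("side"); cv2.imwrite("pics/s1.png",p[120:320,150:450].repeat(2,0).repeat(2,1))
p,d=robot.capture("top"); cv2.imwrite("pics/t1.png",p[150:350,100:400].repeat(2,0).repeat(2,1))
print(robot.observe()["tool_pos"],robot.observe()["tcp_rot"])
```

```text
[0.47292    0.27493083 0.15591886]
[0.4692836  0.27826316 0.15509777] [-0.00170417  0.15337975  0.98816416 -0.00183028]
```

View pics/s1.png

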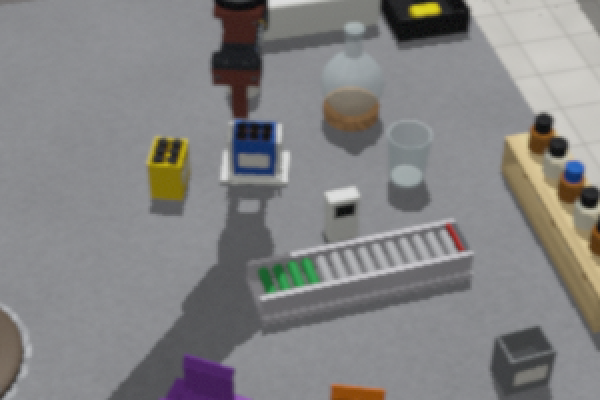

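View pics/t1.png

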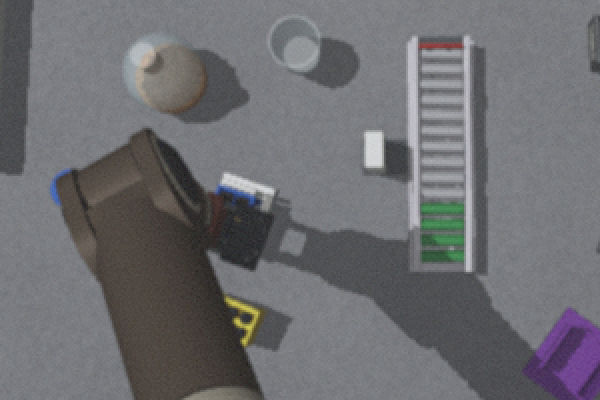

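The side view shows the gripper above and slightly behind the caddy in its cradle. It has not reached the commanded point, so I'll settle it before descending.

Emit:
drive_tool --rows '[[[16,-16,0],[0,0,0]],[[16,-16,0],[0,0,0]],[[16,-16,-10],[0,0,0]],[[16,-16,-25],[0,0,0]],[[16,-16,-25],[0,0,0]]]'

```text
time: 2.65
tool_pos: [0.4842, 0.265, 0.1312]
tcp_rot: [-0.001, 0.151, 0.988, -0.001]
wrist_force: [-1.1, 0.7, 0.1]
width: 1.005
```

Emit:
drive_tool --rows '[[[1,-2,-15],[0,0,0]],[[1,-2,-35],[0,0,0]],[[1,-2,-55],[0,0,0]],[[1,-2,-74],[0,0,0]],[[1,-2,-77],[0,0,0]]]'

```text
time: 3.15
tool_pos: [0.4855, 0.2626, 0.0543]
tcp_rot: [-0.001, 0.152, 0.988, -0.001]
wrist_force: [-0.0, 0.2, -0.3]
width: 1.003
```

Emit:
drive_tool --rows '[[[0,0,0],[0,0,0]],[[0,0,0],[0,0,0]],[[0,0,0],[0,0,0]],[[0,0,0],[0,0,0]],[[0,0,0],[0,0,0]]]' --jaw 30

```text
time: 3.65
tool_pos: [0.4874, 0.2624, 0.0562]
tcp_rot: [0.0, 0.152, 0.988, 0.0]
wrist_force: [-0.8, 0.1, -0.6]
width: 0.585
```

Emit:
drive_tool --rows '[[[0,0,0],[0,0,0]],[[0,0,0],[0,0,0]],[[0,0,0],[0,0,0]],[[0,0,0],[0,0,0]],[[0,0,0],[0,0,0]]]'

```text
time: 4.15
tool_pos: [0.4873, 0.2621, 0.0561]
tcp_rot: [0.0, 0.152, 0.988, 0.0]
wrist_force: [-1.4, -1.3, 6.3]
width: 0.542
```

Emit:
drive_tool --rows '[[[0,0,5],[0,0,0]],[[0,0,20],[0,0,0]],[[0,0,45],[0,0,0]],[[0,0,75],[0,0,0]],[[0,0,95],[0,0,0]]]'

```text
time: 4.65
tool_pos: [0.4872, 0.2622, 0.1521]
tcp_rot: [0.0, 0.152, 0.988, 0.0]
wrist_force: [0.6, 0.2, -3.3]
width: 0.54
```

Emit:
drive_tool --rows '[[[-2,-25,0],[0,0,2]],[[-4,-60,0],[0,0,5]],[[-6,-95,0],[0,0,8]],[[-8,-130,0],[0,0,11]],[[-8,-160,0],[0,0,13]]]'

```text
time: 5.15
tool_pos: [0.4782, 0.1002, 0.1504]
tcp_rot: [-0.001, 0.039, 0.999, -0.0]
wrist_force: [0.3, 0.5, -3.9]
width: 0.543
```

Emit:
drive_tool --rows '[[[-2,-30,0],[0,0,3]],[[-4,-60,0],[0,0,5]],[[-6,-85,0],[0,0,6.6]],[[-6,-103,0],[0,0,6.6]],[[-6,-105,0],[0,0,6.6]]]'

```text
time: 5.65
tool_pos: [0.4726, -0.0054, 0.1505]
tcp_rot: [-0.0, -0.016, 1.0, -0.0]
wrist_force: [1.0, 0.3, -4.3]
width: 0.546
```

Emit:
drive_tool --rows '[[[0,0,0],[0,0,0]],[[0,0,-10],[0,0,0]],[[0,0,-20],[0,0,0]],[[0,0,-30],[0,0,0]],[[0,0,-30],[0,0,0]]]'

```text
time: 6.15
tool_pos: [0.4719, -0.0024, 0.1187]
tcp_rot: [-0.002, -0.019, 1.0, -0.0]
wrist_force: [1.0, -0.4, -3.6]
width: 0.547
```

Run:
```python
from h import *
for n in("side","top"):
    p,d=robot.capture(n)
    b=p[200:330,240:400] if n=="side" else p[200:330,260:400]
    cv2.imwrite(f"pics/{n}2.png",cv2.resize(b,None,fx=4,fy=4,interpolation=cv2.INTER_CUBIC))
s=robot.observe();print(s["tool_pos"],s["tcp_rot"],s["wrist_force"],s["time"])
from scipy.spatial.transform import Rotation as Ro
q=s["tcp_rot"];M=Ro.from_quat([q[1],q[2],q[3],q[0]]).as_matrix();print(np.degrees(np.arctan2(M[1,1],M[0,1])),M[:,2])
```

```text
[ 0.47284355 -0.00261119  0.12008783] [-6.50085291e-04 -1.83755340e-02  9.99830940e-01 -9.43319954e-05] [ 1.12833392 -0.28890573 -3.74970688] 6.25
92.10580621192125 [-1.29648397e-03 -2.12523424e-04 -9.99999137e-01]
```

View pics/side2.png

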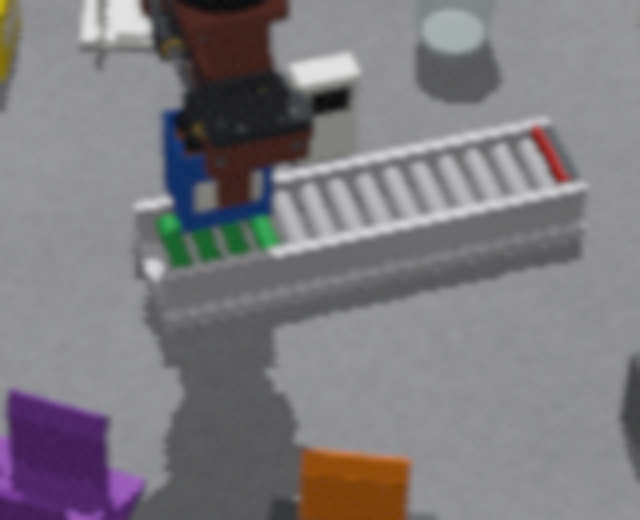

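View pics/top2.png

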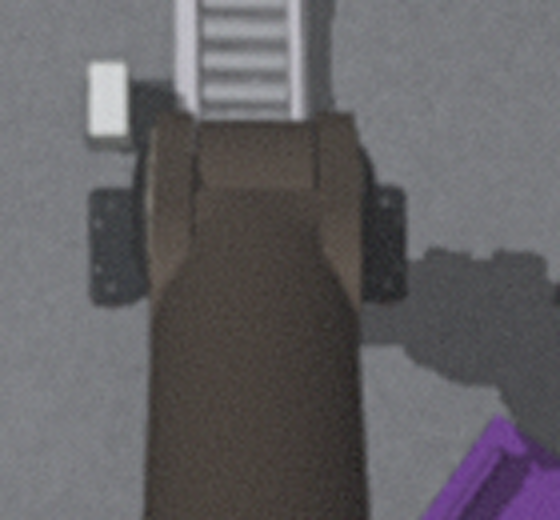

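The side view shows the caddy held level over the green rollers and lined up with the lane. I'll lower it in small steps and watch the wrist force.

Emit:
drive_tool --rows '[[[0,0,-8],[0,0,0]],[[0,0,-16],[0,0,0]],[[0,0,-24],[0,0,0]],[[0,0,-29],[0,0,0]],[[0,0,-31],[0,0,0]]]'

```text
time: 6.75
tool_pos: [0.4727, -0.0029, 0.0888]
tcp_rot: [-0.001, -0.018, 1.0, -0.0]
wrist_force: [-1.0, 0.3, -3.7]
width: 0.548
```

Emit:
drive_tool --rows '[[[0,0,-1],[0,0,0]],[[0,0,-1],[0,0,0]],[[0,0,-2],[0,0,0]],[[0,0,-2],[0,0,0]],[[0,0,-2],[0,0,0]]]'

```text
time: 7.25
tool_pos: [0.4733, -0.0028, 0.0878]
tcp_rot: [0.0, -0.018, 1.0, 0.0]
wrist_force: [1.1, 0.1, -4.0]
width: 0.545
```

Emit:
drive_tool --rows '[[[0,0,-1],[0,0,0]],[[0,0,-1],[0,0,0]],[[0,0,-2],[0,0,0]],[[0,0,-2],[0,0,0]],[[0,0,-2],[0,0,0]]]'

```text
time: 7.75
tool_pos: [0.4737, -0.0028, 0.086]
tcp_rot: [0.001, -0.018, 1.0, 0.0]
wrist_force: [0.7, 1.2, 1.8]
width: 0.542
```

Emit:
drive_tool --rows '[[[0,0,0],[0,0,0]],[[0,0,0],[0,0,0]],[[0,0,0],[0,0,0]],[[0,0,0],[0,0,0]],[[0,0,0],[0,0,0]]]' --jaw 75

```text
time: 8.25
tool_pos: [0.4731, -0.0028, 0.0856]
tcp_rot: [-0.0, -0.018, 1.0, 0.0]
wrist_force: [-0.3, -0.4, -0.6]
width: 0.848
```

Emit:
drive_tool --rows '[[[0,0,0],[0,0,0]],[[0,0,0],[0,0,0]],[[0,0,0],[0,0,0]],[[0,0,0],[0,0,0]],[[0,0,5],[0,0,0]]]'

```text
time: 8.75
tool_pos: [0.4728, -0.0028, 0.0904]
tcp_rot: [-0.001, -0.018, 1.0, -0.0]
wrist_force: [0.4, 0.3, 0.1]
width: 0.852
```

Emit:
drive_tool --rows '[[[0,0,20],[0,0,0]],[[0,0,40],[0,0,0]],[[0,0,60],[0,0,0]],[[0,0,80],[0,0,0]],[[0,0,85],[0,0,0]]]' --jaw 87.8

```text
time: 9.25
tool_pos: [0.4742, -0.0028, 0.1778]
tcp_rot: [0.002, -0.018, 1.0, 0.0]
wrist_force: [0.7, -0.7, -0.1]
width: 1.001
```

Run:
```python
from h import *
for n in("side","top"):
    p,d=robot.capture(n);cv2.imwrite(f"pics/{n}3f.png",p);np.save(f"pics/{n}3.npy",d)
    b=p[200:330,240:400]
    cv2.imwrite(f"pics/{n}3.png",cv2.resize(b,None,fx=4,fy=4,interpolation=cv2.INTER_CUBIC))
    W=cloud(n,p,d);hsv=cv2.cvtColor(p,cv2.COLOR_BGR2HSV);H,S=hsv[...,0],hsv[...,1]
    m=(H>100)&(H<130)&(S>100)&(abs(W[...,0]-.47)<.07)&(abs(W[...,1])<.06)&(W[...,2]>.085)&(W[...,2]<.112)
    print(n,m.sum(),rect(W[m][:,:2]) if m.sum()>5 else "")
s=robot.observe();print(s["tool_pos"],s["wrist_force"],s["time"])
```

```text
side 245 (array([471.7,  -4.6]), array([61.7, 54.4]), 1.6)
top 0 
[ 0.47354748 -0.00272902  0.17629493] [ 0.99301431 -0.37043462  0.26953645] 9.35
```

View pics/side3.png

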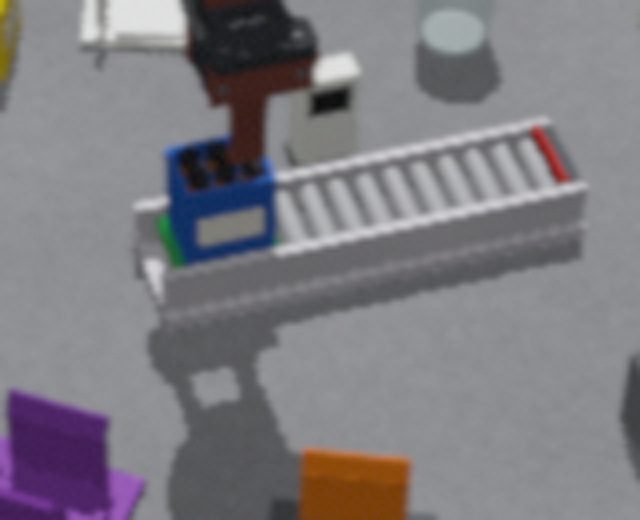

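The caddy stands upright and let go on the green rollers, centred at x≈0.472. Next I turn the jaws a quarter turn so they straddle its end faces.

Emit:
drive_tool --rows '[[[0,0,0],[0,0,-8]],[[0,0,0],[0,0,-16]],[[0,0,0],[0,0,-24]],[[0,0,0],[0,0,-32]],[[0,0,0],[0,0,-40]]]'

```text
time: 9.85
tool_pos: [0.4724, -0.0029, 0.1744]
tcp_rot: [-0.001, 0.328, 0.945, -0.001]
wrist_force: [-0.2, -0.1, 0.7]
width: 0.999
```

Emit:
drive_tool --rows '[[[0,0,0],[0,0,-8]],[[0,0,0],[0,0,-16]],[[0,0,0],[0,0,-24]],[[0,0,0],[0,0,-32]],[[0,0,0],[0,0,-40]]]'

```text
time: 10.35
tool_pos: [0.4725, -0.0029, 0.1744]
tcp_rot: [-0.0, 0.631, 0.776, -0.001]
wrist_force: [-0.9, -0.1, -0.0]
width: 1.001
```

Emit:
drive_tool --rows '[[[0,0,0],[0,0,-8]],[[0,0,0],[0,0,-10]],[[0,0,0],[0,0,-10]],[[0,0,-10],[0,0,-10]],[[0,0,-20],[0,0,-10]]]'

```text
time: 10.85
tool_pos: [0.473, -0.0028, 0.1546]
tcp_rot: [-0.0, 0.694, 0.72, -0.0]
wrist_force: [-0.5, -0.6, 0.3]
width: 1.001
```

```bash
cat >> h.py <<'E'
def st():
    from scipy.spatial.transform import Rotation as Ro
    s=robot.observe();q=s["tcp_rot"];M=Ro.from_quat([q[1],q[2],q[3],q[0]]).as_matrix()
    print("t",s["time"],"pos",s["tool_pos"].round(4),"jaw",round(np.degrees(np.arctan2(M[1,1],M[0,1])),2),M[:,2].round(4),"F",s["wrist_force"].round(1),"w",round(s["width"]*87.8,1),"q",np.round(s["joints"],2))
E
python3 - <<'E'
from h import *
for n in("side","top"):
    p,d=robot.capture(n)
    b=p[200:330,240:400]
    cv2.imwrite(f"pics/{n}4.png",cv2.resize(b,None,fx=4,fy=4,interpolation=cv2.INTER_CUBIC))
    W=cloud(n,p,d);hsv=cv2.cvtColor(p,cv2.COLOR_BGR2HSV);H,S=hsv[...,0],hsv[...,1]
    m=(H>100)&(H<130)&(S>100)&(abs(W[...,0]-.47)<.07)&(abs(W[...,1])<.06)&(W[...,2]>.06)&(W[...,2]<.112)
    print(n,m.sum(),rect(W[m][:,:2]) if m.sum()>5 else "", np.percentile(W[m][:,0],[1,99]))
st()
E
```

```text
side 352 (array([471.6,  -3.8]), array([61.4, 56.4]), 1.8) [0.44090035 0.50184701]Traceback (most recent call last):
  File "<stdin>", line 8, in <module>
    return _quantile_unchecked(
        a, q, axis, out, overwrite_input, method, keepdims, weights)
    return _ureduce(a,
                    func=_quantile_ureduce_func,
    ...<5 lines>...
                    overwrite_input=overwrite_input,
                    method=method)
    r = func(a, **kwargs)
    result = _quantile(arr,
                       quantiles=q,
    ...<2 lines>...
                       out=out,
                       weights=wgt)
    slices_having_nans = np.isnan(arr[-1, ...])
                                  ~~~^^^^^^^^^
IndexError: index -1 is out of bounds for axis 0 with size 0
```

View pics/side4.png

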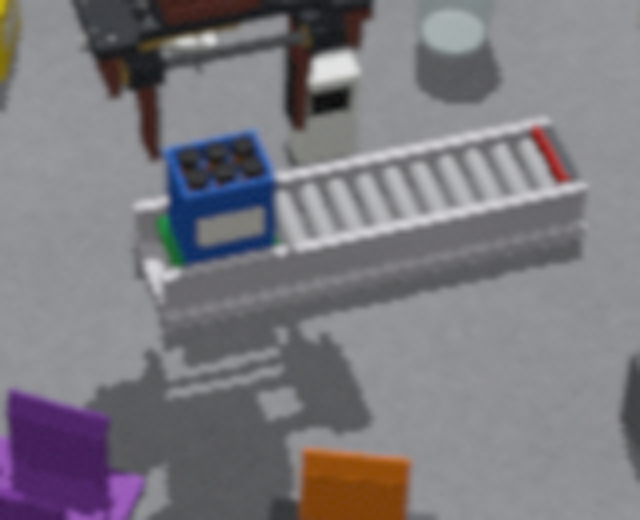

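Emit:
drive_tool --rows '[[[-1,0,-5],[0,0,0]],[[-1,0,-25],[0,0,0]],[[-1,0,-45],[0,0,0]],[[-1,0,-65],[0,0,0]],[[-1,0,-73],[0,0,0]]]'

```text
time: 11.45
tool_pos: [0.4713, -0.0029, 0.0811]
tcp_rot: [-0.001, 0.694, 0.72, -0.001]
wrist_force: [-0.5, -0.1, 0.1]
width: 0.997
```

```bash
cat >> h.py <<'E'
def blue(tag,x0=.57):
    p,d=robot.capture("side")
    b=p[180:330,240:430]
    cv2.imwrite(f"pics/{tag}.png",cv2.resize(b,None,fx=4,fy=4,interpolation=cv2.INTER_CUBIC))
    W=cloud("side",p,d);hsv=cv2.cvtColor(p,cv2.COLOR_BGR2HSV);H,S=hsv[...,0],hsv[...,1]
    m=(H>100)&(H<130)&(S>100)&(abs(W[...,0]-x0)<.2)&(abs(W[...,1])<.06)&(W[...,2]>.06)&(W[...,2]<.112)
    if m.sum()>9: print(m.sum(),rect(W[m][:,:2]),np.percentile(W[m][:,0],[1,99]).round(4))
    st()
E
python3 -c "
from h import *
blue('s5')"
```

```text
309 (array([471.5,  -6.2]), array([62.1, 55.8]), 2.4) [0.4411 0.5021]
t 11.5 pos [ 0.4711 -0.003   0.0808] jaw 2.09 [-2.7e-03 -6.0e-04 -1.0e+00] F [-0.8 -0.  -1.7] w 88.3 q [-0.42  0.4   0.4   2.14 -0.26  0.64  0.19]
```

View pics/s5.png

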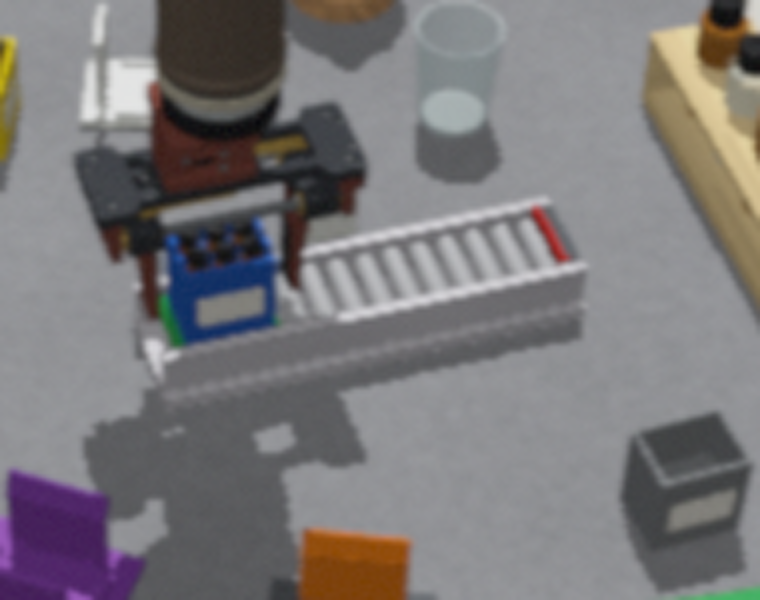

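The jaws straddle the caddy with gaps at both ends. I'll push slowly along the lane.

Emit:
drive_tool --rows '[[[3,0.1,0],[0,0,0]],[[7,0.3,0],[0,0,0]],[[11,0.4,0],[0,0,0]],[[15,0.6,0],[0,0,0]],[[20,0.7,0],[0,0,0]]]'

```text
time: 12.0
tool_pos: [0.4927, -0.002, 0.0831]
tcp_rot: [0.0, 0.694, 0.72, 0.0]
wrist_force: [-0.2, 0.5, 0.9]
width: 1.001
```

Emit:
drive_tool --rows '[[[6,0.2,0],[0,0,0]],[[12,0.4,0],[0,0,0]],[[18,0.7,0],[0,0,0]],[[24,0.9,0],[0,0,0]],[[30,1.1,0],[0,0,0]]]'

```text
time: 12.5
tool_pos: [0.5227, -0.001, 0.0826]
tcp_rot: [0.0, 0.694, 0.72, -0.0]
wrist_force: [-0.8, -0.2, 0.5]
width: 1.002
```

```bash
python3 -c "
from h import *
blue('s6')"
```

```text
257 (array([508.4,  -3.4]), array([64.6, 55. ]), 0.9) [0.4796 0.5402]
t 12.55 pos [ 0.5237 -0.001   0.0827] jaw 2.08 [ 1.1e-03 -1.0e-04 -1.0e+00] F [1.2 0.2 0.4] w 87.8 q [-0.4   0.47  0.39  2.02 -0.27  0.7   0.2 ]
```

View pics/s6.png

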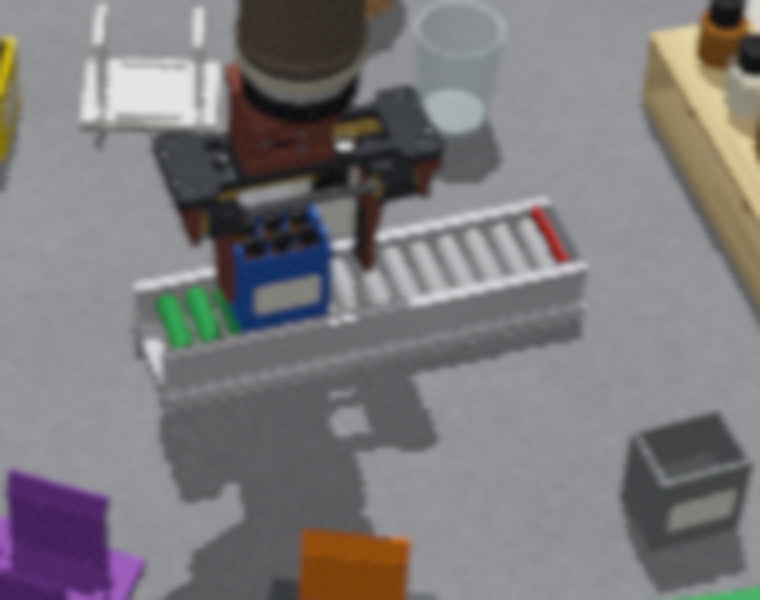

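Emit:
drive_tool --rows '[[[6,0.2,0],[0,0,0]],[[12,0.4,0],[0,0,0]],[[18,0.7,0],[0,0,0]],[[24,0.9,0],[0,0,0]],[[30,1.1,0],[0,0,0]]]'

```text
time: 13.05
tool_pos: [0.5527, 0.0001, 0.0826]
tcp_rot: [0.0, 0.694, 0.72, 0.0]
wrist_force: [-0.9, -0.2, 0.9]
width: 1.001
```

Emit:
drive_tool --rows '[[[6,0.2,0],[0,0,0]],[[12,0.4,0],[0,0,0]],[[18,0.7,0],[0,0,0]],[[24,0.9,0],[0,0,0]],[[30,1.1,0],[0,0,0]]]'

```text
time: 13.55
tool_pos: [0.5826, 0.0012, 0.0826]
tcp_rot: [0.0, 0.694, 0.72, -0.0]
wrist_force: [-0.3, 1.3, 0.9]
width: 1.0
```

Emit:
drive_tool --rows '[[[6,0.2,0],[0,0,0]],[[12,0.4,0],[0,0,0]],[[18,0.7,0],[0,0,0]],[[24,0.9,0],[0,0,0]],[[30,1.1,0],[0,0,0]]]'

```text
time: 14.05
tool_pos: [0.6126, 0.0023, 0.0826]
tcp_rot: [-0.0, 0.694, 0.72, -0.0]
wrist_force: [0.1, -0.5, -0.4]
width: 0.996
```

Emit:
drive_tool --rows '[[[6,0.2,0],[0,0,0]],[[12,0.4,0],[0,0,0]],[[18,0.7,0],[0,0,0]],[[24,0.9,0],[0,0,0]],[[30,1.1,0],[0,0,0]]]'

```text
time: 14.55
tool_pos: [0.6427, 0.0034, 0.0826]
tcp_rot: [0.0, 0.694, 0.72, 0.0]
wrist_force: [0.5, -0.3, -0.5]
width: 1.004
```

Emit:
drive_tool --rows '[[[6,0.2,0],[0,0,0]],[[11,0.4,0],[0,0,0]],[[16,0.6,0],[0,0,0]],[[21,0.8,0],[0,0,0]],[[25,0.9,0],[0,0,0]]]'

```text
time: 15.05
tool_pos: [0.6675, 0.0043, 0.0826]
tcp_rot: [-0.0, 0.694, 0.72, 0.0]
wrist_force: [-0.4, 0.3, 0.8]
width: 0.997
```

```bash
python3 -c "
from h import *
blue('s7')"
```

```text
246 (array([652.9,  -0.9]), array([66.8, 50.8]), 2.0) [0.6226 0.6852]
t 15.1 pos [0.6681 0.0044 0.0827] jaw 2.08 [ 6.e-04 -0.e+00 -1.e+00] F [ 0.6  0.2 -0.3] w 87.7 q [-0.33  0.67  0.38  1.65 -0.31  0.88  0.2 ]
```

View pics/s7.png

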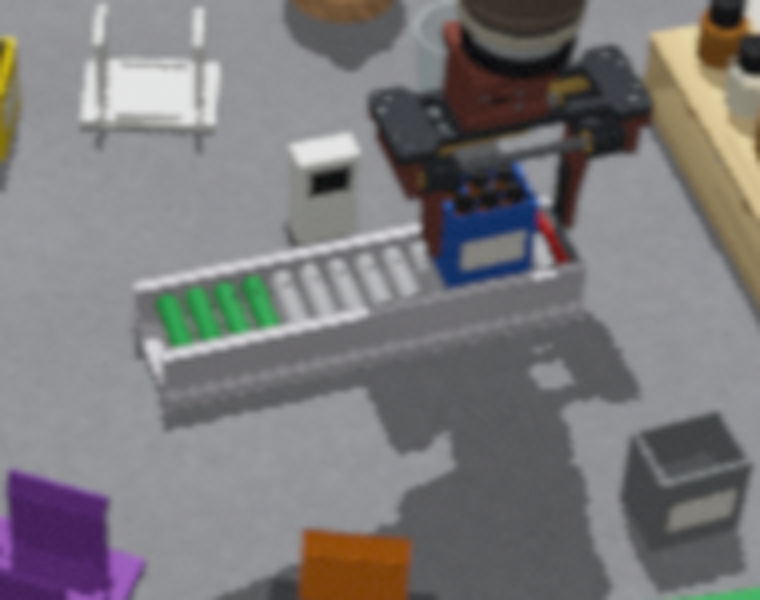

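Emit:
drive_tool --rows '[[[4,0.1,0],[0,0,0]],[[8,0.3,0],[0,0,0]],[[11,0.4,0],[0,0,0]],[[14,0.5,0],[0,0,0]],[[17,0.6,0],[0,0,0]]]'

```text
time: 15.6
tool_pos: [0.6844, 0.0049, 0.0827]
tcp_rot: [-0.0, 0.694, 0.72, 0.0]
wrist_force: [0.1, 0.6, 0.0]
width: 1.0
```

Emit:
drive_tool --rows '[[[1,0,0],[0,0,0]],[[2,0,0],[0,0,0]],[[3,0.1,0],[0,0,0]],[[4,0.1,0],[0,0,0]],[[5,0.1,0],[0,0,0]]]'

```text
time: 16.1
tool_pos: [0.6878, 0.0051, 0.0825]
tcp_rot: [-0.001, 0.694, 0.72, -0.001]
wrist_force: [-7.8, 1.2, 6.3]
width: 1.0
```

Emit:
drive_tool --rows '[[[0.5,0,0],[0,0,0]],[[1,0,0],[0,0,0]],[[1.5,0,0],[0,0,0]],[[2,0,0],[0,0,0]],[[2,0,0],[0,0,0]]]'

```text
time: 16.6
tool_pos: [0.6879, 0.0051, 0.0825]
tcp_rot: [-0.003, 0.694, 0.72, -0.002]
wrist_force: [-13.0, 1.0, 10.7]
width: 1.001
```

```bash
python3 -c "
from h import *
blue('s8')"
```

```text
238 (array([677. ,  -6.7]), array([71.5, 44.5]), 17.8) [0.6434 0.7064]
t 16.65 pos [0.6879 0.0051 0.0825] jaw 2.06 [-7.e-03  9.e-04 -1.e+00] F [-13.1   1.8   9.1] w 87.6 q [-0.32  0.71  0.38  1.59 -0.31  0.92  0.2 ]
```

View pics/s8.png

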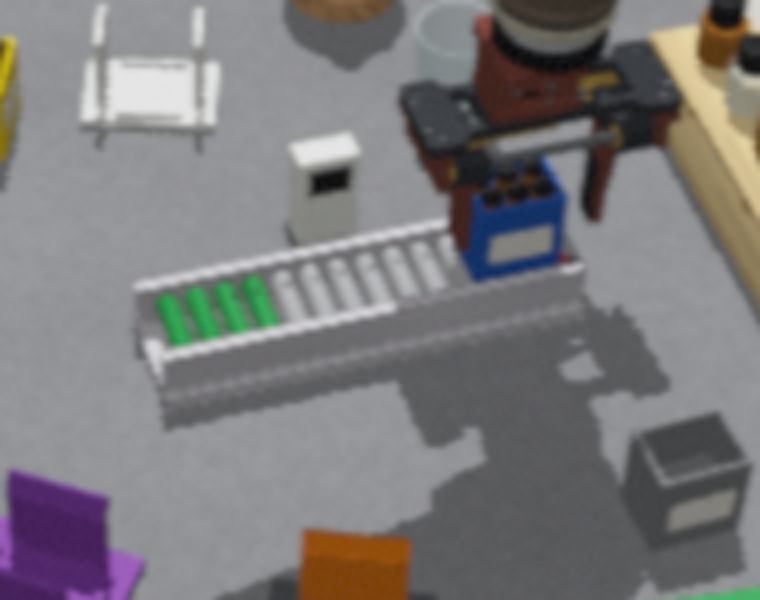

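The caddy is against the red stop, with a contact force of about 13 N. I'll back off gently to the middle of the gap and wait.

Emit:
drive_tool --rows '[[[-2,0,0],[0,0,0]],[[-4,-0.1,0],[0,0,0]],[[-7,-0.2,0],[0,0,0]],[[-11,-0.4,0],[0,0,0]],[[-15,-0.5,0],[0,0,0]]]'

```text
time: 17.15
tool_pos: [0.676, 0.0044, 0.0826]
tcp_rot: [0.0, 0.694, 0.72, 0.0]
wrist_force: [-0.4, 0.5, -1.2]
width: 1.004
```

Emit:
drive_tool --rows '[[[0,0,0],[0,0,0]],[[0,0,0],[0,0,0]],[[0,0,0],[0,0,0]],[[0,0,0],[0,0,0]],[[0,0,0],[0,0,0]]]'

```text
time: 17.65
tool_pos: [0.6763, 0.0045, 0.0826]
tcp_rot: [0.0, 0.694, 0.72, 0.0]
wrist_force: [-0.1, -0.0, 0.6]
width: 1.001
```

```bash
python3 -c "
from h import *
blue('s9')"
```

```text
287 (array([ 6.772e+02, -3.000e-01]), array([92.5, 51.1]), 1.9) [0.633  0.7207]
t 17.7 pos [0.6762 0.0045 0.0826] jaw 2.08 [ 1.e-04 -0.e+00 -1.e+00] F [-0.6 -0.3  0.2] w 88.1 q [-0.33  0.69  0.38  1.63 -0.31  0.89  0.2 ]
```

View pics/s9.png

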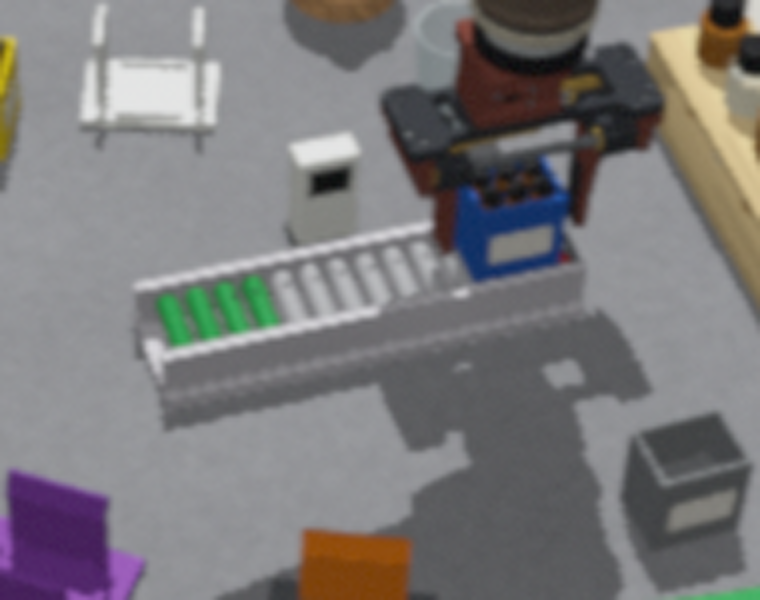

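```bash
python3 -c "
import cv2
a=cv2.imread('pics/s8.png');b=cv2.imread('pics/s9.png')
r=cv2.matchTemplate(b,a[215:280,480:575],cv2.TM_CCOEFF_NORMED);print(cv2.minMaxLoc(r))"
```

```text
(-0.5975690484046936, 0.9433801770210266, (298, 310), (480, 215))
```

The template match shows the caddy unmoved between the two pictures, so it is free-standing at the stop. Now I grasp it by the end faces.

Emit:
drive_tool --rows '[[[0,0,0],[0,0,0]],[[0,0,0],[0,0,0]],[[0,0,0],[0,0,0]],[[0,0,0],[0,0,0]],[[0,0,0],[0,0,0]]]' --jaw 45

```text
time: 18.2
tool_pos: [0.6749, 0.0044, 0.0826]
tcp_rot: [-0.001, 0.694, 0.72, -0.001]
wrist_force: [-4.9, 0.0, 3.6]
width: 0.705
```

Emit:
drive_tool --rows '[[[0,0,0],[0,0,0]],[[0,0,0],[0,0,0]],[[0,0,0],[0,0,0]],[[0,0,0],[0,0,0]],[[0,0,0],[0,0,0]]]'

```text
time: 18.7
tool_pos: [0.6749, 0.0044, 0.0826]
tcp_rot: [-0.001, 0.694, 0.72, -0.001]
wrist_force: [-4.4, 0.2, 4.3]
width: 0.705
```

Emit:
drive_tool --rows '[[[0,0,5],[0,0,0]],[[0,0,20],[0,0,0]],[[0,0,40],[0,0,0]],[[0,0,65],[0,0,0]],[[0,0,85],[0,0,0]]]'

```text
time: 19.2
tool_pos: [0.6768, 0.0043, 0.1701]
tcp_rot: [0.001, 0.694, 0.72, 0.001]
wrist_force: [0.3, 0.4, -3.7]
width: 0.702
```

```bash
python3 -c "
from h import *
blue('s10')"
```

```text
t 19.25 pos [0.6785 0.0042 0.1736] jaw 2.07 [ 6.8e-03  4.0e-04 -1.0e+00] F [ 0.8 -0.5 -1. ] w 61.8 q [-0.35  0.59  0.42  1.56 -0.26  1.04  0.17]
```

View pics/s10.png

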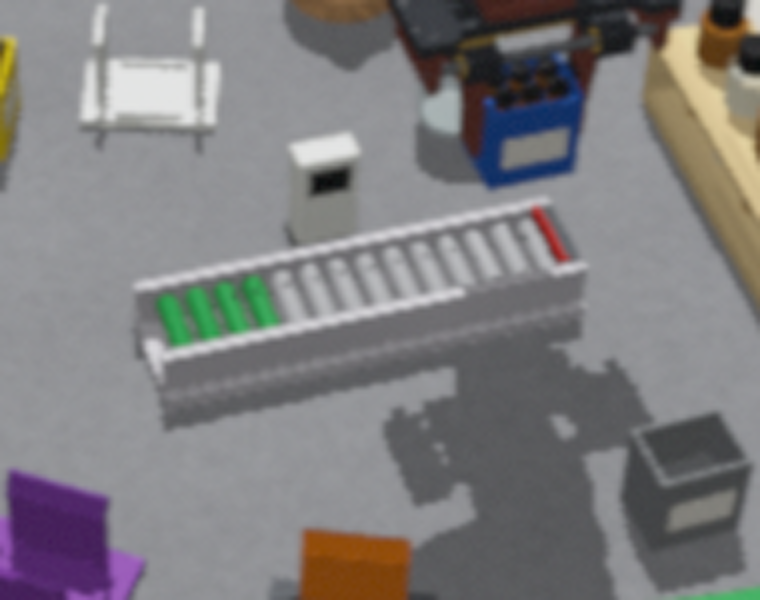

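Emit:
drive_tool --rows '[[[-15,-20,0],[0,0,-2]],[[-36,-50,0],[0,0,-5]],[[-57,-80,0],[0,0,-8]],[[-78,-110,0],[0,0,-11]],[[-99,-138,0],[0,0,-13.6]]]'

```text
time: 19.75
tool_pos: [0.5764, -0.135, 0.1681]
tcp_rot: [0.0, 0.775, 0.632, 0.0]
wrist_force: [0.1, -0.3, -3.8]
width: 0.701
```

Run:
```python
from h import *
from scipy.optimize import minimize
Qs=[]
for n in("top","side"):
    p=cv2.imread(f"pics/{n}0.png");d=np.load(f"pics/{n}0.npy");W=cloud(n,p,d)
    hsv=cv2.cvtColor(p,cv2.COLOR_BGR2HSV);H,S=hsv[...,0],hsv[...,1]
    near=np.hypot(W[...,0]-.484,W[...,1]+.263)<.09
    m=near&(H<15)&(S>150)&(W[...,2]>.03)
    Q=W[m]
    # dark base outline: floor 8mm, all dock points z 4..12mm, non-orange
    for th in (-20.5,-21.5,-22.5):
        c,s=np.cos(np.radians(th)),np.sin(np.radians(th))
        L=(Q[:,:2]-[.484,-.263])@np.array([[c,-s],[s,c]])
        a=L[L[:,1]>0];b=L[L[:,1]<0]
        print(n,th,"+cheek",len(a),"x",np.percentile(a[:,0],[2,98]).round(4),"y",np.percentile(a[:,1],[3,50,97]).round(4),"slope",np.degrees(np.polyfit(a[:,0],a[:,1],1)[0]).round(1),
          "-cheek",len(b),"x",np.percentile(b[:,0],[2,98]).round(4),"y",np.percentile(b[:,1],[3,50,97]).round(4),np.degrees(np.polyfit(b[:,0],b[:,1],1)[0]).round(1))
    m2=near&(W[...,2]>.0045)&(W[...,2]<.02)
    print(n,"base",m2.sum())
    # top rims only z>.062
    R_=W[near&(H<15)&(S>150)&(W[...,2]>.060)];print("rim",rect(R_[:,:2]))
st()
```

```text
top -20.5 +cheek 65 x [-0.0312  0.0311] y [0.0323 0.0361 0.0391] slope -2.7 -cheek 143 x [-0.0314  0.028 ] y [-0.037  -0.0308 -0.0269] -2.0
top -21.5 +cheek 65 x [-0.0319  0.0306] y [0.0324 0.0361 0.039 ] slope -1.7 -cheek 143 x [-0.0309  0.0285] y [-0.0367 -0.0308 -0.0271] -1.0
top -22.5 +cheek 65 x [-0.0325  0.03  ] y [0.0323 0.0361 0.0388] slope -0.7 -cheek 143 x [-0.0303  0.029 ] y [-0.0368 -0.031  -0.027 ] -0.0
top base 1212
rim (array([ 482.9, -261.7]), array([76.9, 63.8]), 68.9)
side -20.5 +cheek 277 x [-0.029   0.0305] y [0.0252 0.0297 0.0364] slope -1.7 -cheek 186 x [-0.0306  0.0309] y [-0.0376 -0.0337 -0.0299] -2.1
side -21.5 +cheek 277 x [-0.0295  0.03  ] y [0.0255 0.0297 0.0364] slope -0.7 -cheek 186 x [-0.03    0.0315] y [-0.0374 -0.0337 -0.0303] -1.1
side -22.5 +cheek 277 x [-0.03    0.0294] y [0.0256 0.0297 0.0364] slope 0.2 -cheek 186 x [-0.0294  0.032 ] y [-0.0372 -0.0336 -0.0305] -0.1
side base 1069
rim (array([ 484.9, -264.4]), array([78.9, 63.4]), 68.1)
t 19.75 pos [ 0.5764 -0.135   0.1681] jaw -11.66 [ 1.1e-03 -4.0e-04 -1.0e+00] F [ 0.1 -0.3 -3.8] w 61.6 q [-0.23  0.47  0.51  1.79 -0.27  0.95  0.19]
```

Emit:
drive_tool --rows '[[[-21,-29,0],[0,0,-3]],[[-42,-58,0],[0,0,-6]],[[-62,-87,0],[0,0,-9]],[[-80,-112,0],[0,0,-10.6]],[[-92,-128,0],[0,0,-10.6]]]'

```text
time: 20.25
tool_pos: [0.4836, -0.264, 0.1682]
tcp_rot: [0.001, 0.831, 0.557, 0.0]
wrist_force: [-0.9, 0.1, -2.9]
width: 0.704
```

Emit:
drive_tool --rows '[[[0,0,0],[0,0,0]],[[0,0,-5],[0,0,0]],[[0,0,-15],[0,0,0]],[[0,0,-25],[0,0,0]],[[0,0,-25],[0,0,0]]]'

```text
time: 20.75
tool_pos: [0.4847, -0.2601, 0.1406]
tcp_rot: [-0.001, 0.829, 0.559, -0.001]
wrist_force: [-0.2, -0.4, -3.1]
width: 0.707
```

Run:
```python
from h import *
st()
for n in("side","top"):
    p,d=robot.capture(n);cv2.imwrite(f"pics/{n}11f.png",p);np.save(f"pics/{n}11.npy",d)
    b=p[240:390,240:430] if n=="side" else p[190:340,330:520]
    cv2.imwrite(f"pics/{n}11.png",cv2.resize(b,None,fx=4,fy=4,interpolation=cv2.INTER_CUBIC))
    W=cloud(n,p,d);hsv=cv2.cvtColor(p,cv2.COLOR_BGR2HSV);H,S=hsv[...,0],hsv[...,1]
    near=np.hypot(W[...,0]-.484,W[...,1]+.263)<.09
    m=near&(H>100)&(H<130)&(S>120)&(W[...,2]>.08)
    if m.sum()>9: print(n,m.sum(),rect(W[m][:,:2]),np.percentile(W[m][:,2],[2,98]))
    c,s=np.cos(np.radians(-22.3)),np.sin(np.radians(-22.3))
    if m.sum()>9:
        L=(W[m][:,:2]-[.484,-.263])@np.array([[c,-s],[s,c]]);print(np.percentile(L,[1,50,99],axis=0).round(4))
st()
```

```text
t 20.75 pos [ 0.4847 -0.2601  0.1406] jaw -22.03 [-0.003   0.0012 -1.    ] F [-0.2 -0.4 -3.1] w 62.1 q [-0.03  0.45  0.57  1.92 -0.31  0.86  0.31]
side 434 (array([ 483.6, -262.6]), array([50.8, 64.3]), 69.9) [0.10056667 0.16928413]
[[-0.0318 -0.0241]
 [ 0.0005 -0.0189]
 [ 0.0309  0.0173]]
top 37 (array([ 493.6, -238.3]), array([ 2.2, 57.3]), 68.4) [0.11618545 0.16747536]
[[-0.028   0.0254]
 [ 0.0075  0.0269]
 [ 0.028   0.0276]]
t 20.85 pos [ 0.4851 -0.261   0.142 ] jaw -22.08 [-1.3e-03  2.0e-04 -1.0e+00] F [-0.3 -0.2 -3.5] w 61.7 q [-0.03  0.45  0.57  1.92 -0.31  0.87  0.31]
```

View pics/side11.png

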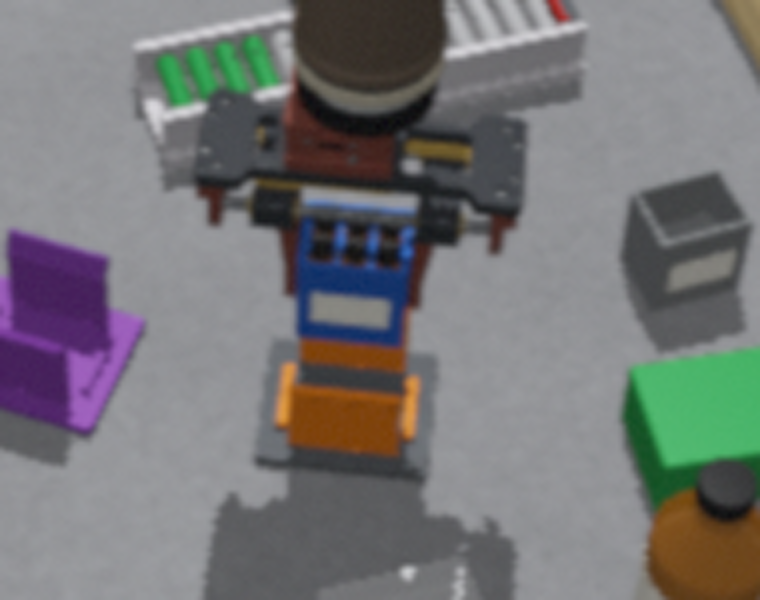

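View pics/top11.png

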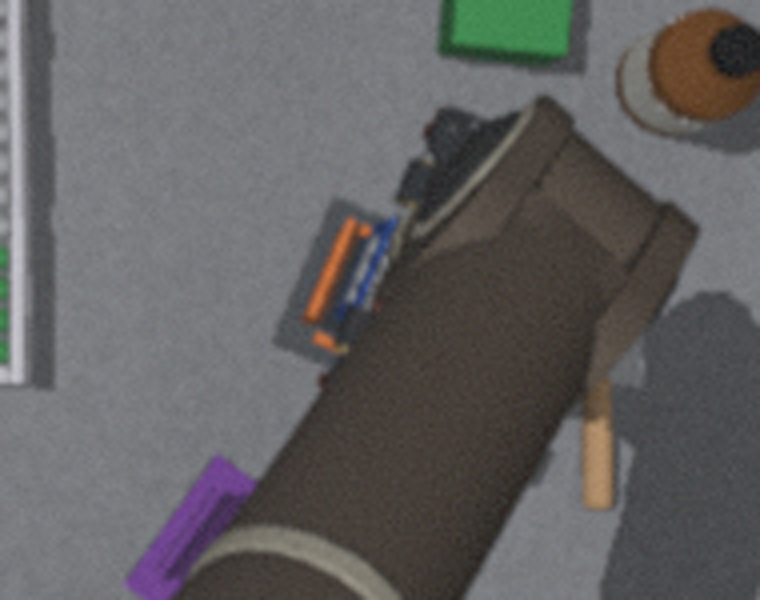

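The side and top views show the caddy held level above the orange dock, lined up with the cheeks and about 2 mm off centre across. I'll correct that and lower it.

Emit:
drive_tool --rows '[[[-0.8,-1.9,-5],[0,0,0]],[[-0.8,-1.9,-15],[0,0,0]],[[-0.8,-1.9,-25],[0,0,0]],[[-0.8,-1.9,-35],[0,0,0]],[[-0.8,-1.9,-38],[0,0,0]]]'

```text
time: 21.35
tool_pos: [0.4836, -0.263, 0.103]
tcp_rot: [-0.001, 0.83, 0.558, -0.001]
wrist_force: [-0.1, -0.4, -3.7]
width: 0.702
```

Run:
```python
from h import *
p,d=robot.capture("side")
cv2.imwrite("pics/s12.png",cv2.resize(p[260:370,270:410],None,fx=5,fy=5,interpolation=cv2.INTER_CUBIC))
st()
```

```text
t 21.4 pos [ 0.4837 -0.2631  0.1032] jaw -22.12 [-2.e-03  6.e-04 -1.e+00] F [ 0.   0.4 -4.4] w 62.0 q [ 0.01  0.5   0.53  1.95 -0.35  0.79  0.35]
```

View pics/s12.png

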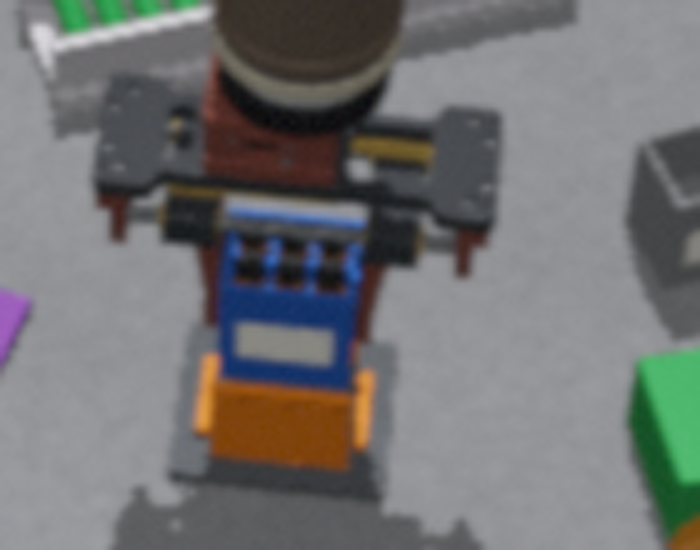

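Emit:
drive_tool --rows '[[[0,0,-8],[0,0,0]],[[0,0,-16],[0,0,0]],[[0,0,-24],[0,0,0]],[[0,0,-32],[0,0,0]],[[0,0,-36],[0,0,0]]]'

```text
time: 21.9
tool_pos: [0.484, -0.2632, 0.0676]
tcp_rot: [-0.0, 0.83, 0.558, -0.0]
wrist_force: [-0.5, 1.0, -3.2]
width: 0.704
```

Emit:
drive_tool --rows '[[[0,0,-3],[0,0,0]],[[0,0,-6],[0,0,0]],[[0,0,-9],[0,0,0]],[[0,0,-11],[0,0,0]],[[0,0,-11],[0,0,0]]]'

```text
time: 22.4
tool_pos: [0.4843, -0.2634, 0.0575]
tcp_rot: [-0.0, 0.83, 0.558, -0.0]
wrist_force: [0.6, 0.8, -3.6]
width: 0.707
```

Emit:
drive_tool --rows '[[[0,0,-2],[0,0,0]],[[0,0,-3],[0,0,0]],[[0,0,-4],[0,0,0]],[[0,0,-4.5],[0,0,0]],[[0,0,-4.5],[0,0,0]]]'

```text
time: 22.9
tool_pos: [0.4843, -0.2634, 0.0531]
tcp_rot: [-0.0, 0.83, 0.558, -0.0]
wrist_force: [-0.7, 0.7, -3.4]
width: 0.705
```

Emit:
drive_tool --rows '[[[0,0,-1],[0,0,0]],[[0,0,-1],[0,0,0]],[[0,0,-1.5],[0,0,0]],[[0,0,-1.5],[0,0,0]],[[0,0,-1.5],[0,0,0]]]'

```text
time: 23.4
tool_pos: [0.4844, -0.2635, 0.0525]
tcp_rot: [-0.0, 0.83, 0.558, 0.0]
wrist_force: [-3.0, 1.6, 9.0]
width: 0.702
```

It touched the floor at the expected height. Releasing.

Emit:
drive_tool --rows '[[[0,0,0],[0,0,0]],[[0,0,0],[0,0,0]],[[0,0,0],[0,0,0]],[[0,0,0],[0,0,0]],[[0,0,0],[0,0,0]]]' --jaw 84

```text
time: 23.9
tool_pos: [0.4843, -0.2634, 0.0516]
tcp_rot: [0.0, 0.83, 0.558, -0.0]
wrist_force: [-0.3, -0.3, -0.5]
width: 0.955
```

Emit:
drive_tool --rows '[[[0,0,0],[0,0,0]],[[0,0,2],[0,0,0]],[[0,0,10],[0,0,0]],[[0,0,20],[0,0,0]],[[0,0,30],[0,0,0]]]'

```text
time: 24.4
tool_pos: [0.4845, -0.2636, 0.0828]
tcp_rot: [0.0, 0.83, 0.558, 0.0]
wrist_force: [-0.5, 0.4, 0.6]
width: 0.958
```

Emit:
drive_tool --rows '[[[0,0,30],[0,0,0]],[[0,0,60],[0,0,0]],[[0,0,90],[0,0,0]],[[0,0,120],[0,0,0]],[[0,0,140],[0,0,0]]]'

```text
time: 24.9
tool_pos: [0.4847, -0.2639, 0.2248]
tcp_rot: [0.001, 0.83, 0.558, 0.001]
wrist_force: [0.2, -0.2, 0.0]
width: 0.958
```

Emit:
drive_tool --rows '[[[-20,20,0],[0,0,0]],[[-45,50,0],[0,0,0]],[[-60,85,0],[0,0,0]],[[-70,120,0],[0,0,0]],[[-70,130,0],[0,0,0]]]'

```text
time: 25.4
tool_pos: [0.4131, -0.1305, 0.2223]
tcp_rot: [-0.001, 0.829, 0.559, 0.001]
wrist_force: [0.2, 0.7, -0.2]
width: 0.955
```

Run:
```python
from h import *
for n in("side","top"):
    p,d=robot.capture(n);cv2.imwrite(f"pics/{n}13f.png",p)
    b=p[260:370,270:410] if n=="side" else p[200:320,350:490]
    cv2.imwrite(f"pics/{n}13.png",cv2.resize(b,None,fx=5,fy=5,interpolation=cv2.INTER_CUBIC))
    W=cloud(n,p,d);hsv=cv2.cvtColor(p,cv2.COLOR_BGR2HSV);H,S=hsv[...,0],hsv[...,1]
    near=np.hypot(W[...,0]-.484,W[...,1]+.263)<.09
    m=near&(H>100)&(H<130)&(S>120)&(W[...,2]>.04)
    if m.sum()>9: print(n,m.sum(),rect(W[m][:,:2]),np.percentile(W[m][:,2],[2,50,98]).round(3))
st()
```

```text
side 283 (array([ 484.6, -264. ]), array([53.7, 59.5]), 69.8) [0.06  0.071 0.082]
top 164 (array([ 493.3, -265.8]), array([47.7, 43.1]), 68.3) [0.057 0.068 0.08 ]
t 25.5 pos [ 0.4148 -0.1322  0.2225] jaw -21.95 [ 1.9e-03  9.0e-04 -1.0e+00] F [-0.2  0.2 -0. ] w 83.4 q [-0.34  0.11  0.59  2.09 -0.07  0.96 -0.09]
```

View pics/side13.png

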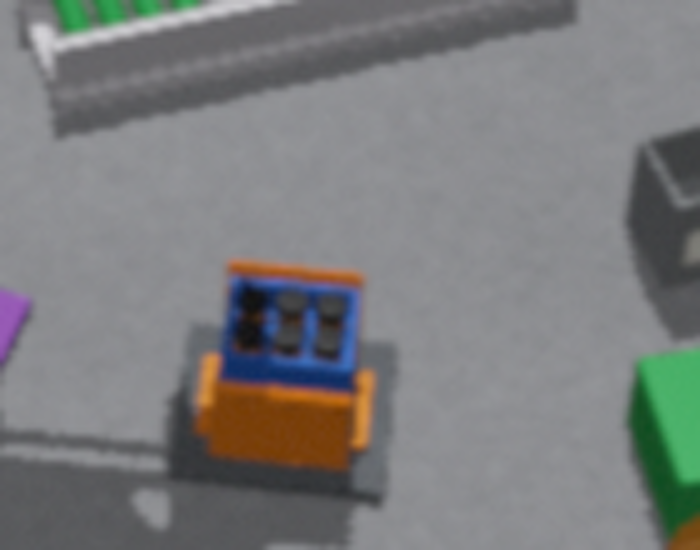

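View pics/top13.png

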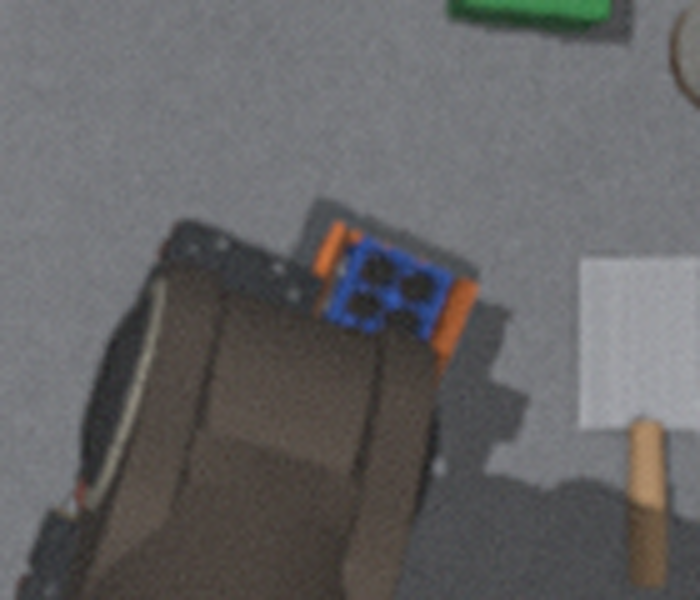

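View pics/side13f.png

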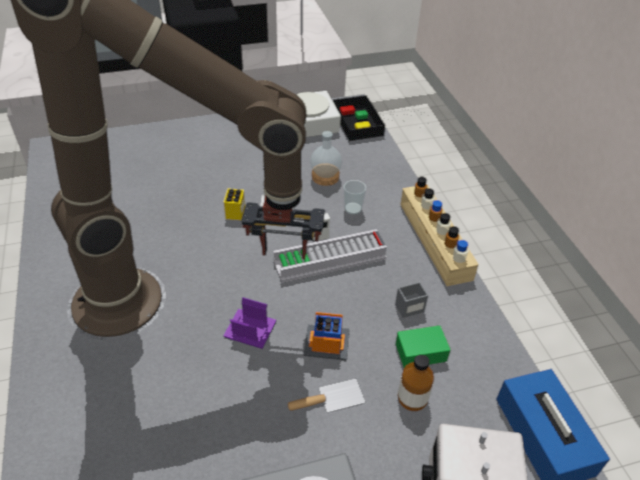

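The caddy sits flat between the orange cheeks, at about (325,330) in the side view. Its rim is about 72–74 mm high, its centre is about (0.4846,-0.264) and its yaw about -21°, all within tolerance. The other objects are where they were, and the arm is clear and at rest.

```bash
python3 -c "
from h import *
st();print(robot.sign_off())"
```

```text
t 25.5 pos [ 0.4148 -0.1322  0.2225] jaw -21.95 [ 1.9e-03  9.0e-04 -1.0e+00] F [-0.2  0.2 -0. ] w 83.4 q [-0.34  0.11  0.59  2.09 -0.07  0.96 -0.09]
the job is handed in; nothing more can be done
None
```

The caddy is seated in the orange dock, and I handed the job in at 25.5 s. Sign-off gives no verdict, so the results below are my own camera and force readings.

**What I did:**
1. I took the blue caddy from the cradle by its long faces and set it down on the green rollers.
2. I let go and turned the jaws a quarter turn to straddle its ends. Then I pushed it with the rear finger past the reader to the red stop.
3. I backed off so it stood there by itself. A template match showed it had not moved.
4. I gripped it by its end faces, lifted it off and lowered it into the orange dock. The touch-down force came at the expected height. I released it and moved the arm clear.

**Last checks:**
- **Position:** the side camera put the caddy's centre at about (0.485, -0.264), against my dock estimate of (0.484, -0.263). Its yaw was within about 2° of the dock's.
- **Height:** the rim height matches a caddy seated on the dock floor, and it looks upright.
- **Surroundings:** the other things on the bench look unmoved, and the wrist force is about zero.

**Disagreements and gaps:**
- The last top view disagreed on the centre, at (0.493, -0.266). The arm hid part of the caddy there, so I did not use it.
- The two cameras differed by 2–3 mm on the lane and dock centres, so I used values between them.
- I did not read the roller's turn directly; I saw the caddy move the full length of the lane in the pictures.

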